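# Return the dropper bottle to the free place on the bottle bar

## Robot

A 7-joint arm with a two-finger parallel gripper is mounted at the origin on a cart in front of the work surface, level with it; the furniture and walls round the work are solid. World frame = base frame: x ahead of the robot, y to its left, z up, the work surface at z = 0. Lengths are in m, angles in rad, forces in N, time in s.
With the tool pointing down it reaches from about 0.4 to 0.85 m from the base axis. Payload 4.5 kg.
Tool frame: the origin (TCP) lies midway between the tips of the shut fingers; the grasp point (between the pads) lies 19 mm behind it (r.grip_point_offset is the distance from the TCP to the grasp point, in m); z points along the fingers, y is the line along which they close (so a half turn about z gives the same grasp; the last joint's range is limited). The gripper opens to 88 mm and grips with 3 to 60 N. Pads are 18 mm wide; open, the fingers measure 123 mm over their backs; the gripper's body (75 mm by 187 mm) begins 45 mm behind the grasp point.
Start: joints at [-1.236, 0.689, -0.195, 1.565, 0.157, 0.902, -0.215], TCP at [0.185, 0.597, 0.212] pointing down, gripper open.
Joint ranges: [-3.01, 3.01], [-0.46, 2.08], [-1.47, 1.51], [0.13, 2.56], [-1, 4.14], [0.04, 2.09], [-2.66, 2.66]. Speed limits (rad/s): [2.57, 2.57, 3.14, 3.14, 3.14, 3.14, 3.14].

## Interface

Orientations are given as a unit quaternion [x, y, z, w].
In Python, from plant import r, optics gives the robot as it stands.
- The arm moves only by the shell command python3 -m pendant 'ROWS' [OPENING] [FORCE]. ROWS is JSON, a list of rows, each a list of 6 numbers: the shift along the tool's x, y, z as a fraction of full scale, then the turn, a rotation vector about the tool's x, y, z as a fraction of full scale. A call has 1 to 5 rows; each row shifts and turns the commanded pose from where the row before left it, along the tool's axes as they then stand; what a row does not reach is not made up. Full scale, the value 1, is 0.025 m for a shift and pi rad for a turn. A row lasts 1/12 s, in which the tool goes at most 41.7 mm and 7.16 degrees, less where a joint would pass 70% of its speed; a pose out of reach is approached as far as the arm can. A call with a number of a shift or a turn outside -1 to 1 is refused whole. A call with a gripper value outside its range is refused whole. OPENING is the opening, from -1 (shut) to 1 (fully open), set as the call begins (- or left out, the last holds). The fingers move at their own pace and stop on an object; FORCE is the grip in N (left out, the last holds). Time passes only in rows, so rows that do not move let the fingers close. It gives the time, the measured TCP pose, the force, the opening and the grip force at its end, in the units of the state.
- r.get_state(): the state, without advancing time (a new reading comes with each control period).
- optics.snapshot(name): name is "scene" or "top" or "wrist"; returns (picture, depth): 420x560x3 uint8, blue, green, red; 420x560 float32, m along the optical axis (not along the pixel's ray), 0 where there is no reading.
- optics.calibration(name): a dict with "vfov" (degrees; the focal length in pixels is half the picture's height over the tangent of half this angle, whatever the lens; pixels are square), "cx", "cy" (the principal point, pixels), "k1" (the pictures are not rectified: a ray, as slopes to the right and down, at radius r is drawn at 1 + k1 r^2 times it, then the intrinsics apply), "cam_to_world" (4x4, takes a point from camera to world coordinates); the wrist camera has in their place "tool_from_camera" (4x4, takes a point from camera to tool coordinates, whose origin is the TCP and whose axes are the flange's). Camera axes: x right, y up, looking along -z (the intrinsics and any distortion apply to the point x, -y, -z); pixel columns grow to the right and rows downward; lengths in m; the calibration is good to about 2 mm. A picture is of the moment at which its call begins: read the wrist's pose just before it. calibration takes no time and is no camera call.
- r.finish_job(): hands the job in; it is judged then, once.
The state is a dict: "clock": time; "q": joint angles; "qd": joint speeds; "joint_torque": joint torques, N m; "tool_pos": TCP position; "eef_rot": TCP orientation; "contact_force": force on the tool from outside, world axes, zero at the start; "moment": the same for the moment, N m; "opening": opening from 0.0 (shut) to 1.0 (fully open); "finger_force": force on a finger pad.
Only numpy, scipy, OpenCV 4.12 (cv2) and the standard library are available. Lean on these libraries where they do the work, as an engineer would, in place of code of your own. Each camera call takes 0.05 s, during which the arm holds its last target. There are 200 camera calls.

## Task

Put the amber dropper bottle back on the raised bottle bar: stand it on the free place, the dark disc that has no pot on it, and let go. Keep the bottle upright all the way, and leave the two pots standing where they are.

Things in the scene. Friction and masses are not known exactly. Their poses are not given: they have to be found in the camera images.
- dropper: Amber dropper bottle with black bulb, upright on the worktop left of the bar; 28 mm diameter, 94 mm tall, about 60 g. The straight glass body, 28 mm across, reaches up to 30 mm: grip there; a sloping shoulder follows to 49 mm, then the black cap (20 mm across, 47 to 60 mm up) and the bulb (14 mm across). Origin: centre of its foot; z up along the bottle.
- bottle_bar: Aluminium bar on two legs, fixed to the worktop: 290 mm long (its y axis), 50 mm wide (its x axis), flat level top 75 mm above the worktop. It has three places 95 mm apart, each marked by a dark disc of 40 mm diameter flush with the top. Two places carry a pot, one is free; which one differs. Origin: under its middle, on the worktop; its yaw varies.
- place_left (a point): Centre of the disc at the bar's left (+y) end, on the bar's top surface.
- place_mid (a point): Centre of the middle disc, on the bar's top surface.
- place_right (a point): Centre of the disc at the bar's right (-y) end, on the bar's top surface.
- pot_a: Small white pot with a green screw cap, 48 mm diameter, 52 mm tall, standing loose on one of the bar's places. Origin: centre of its foot.
- pot_b: A second pot of the same kind and size, standing loose on another of the bar's places. Origin: centre of its foot.
There are look-alikes about, which are no part of the job. Leave any blue look-alike of the pot_a alone.

How it is judged:
At the end, for the whole second after the job is handed in: The dropper bottle stands upright (within 0.1 rad), at rest and released, on top of the bottle bar, its foot centred within 12 mm of the centre of the free disc; both pots stand upright within 15 mm of where they stood ((horizontal distance between dropper and place_left below 0.012 m or horizontal distance between dropper and place_mid below 0.012 m or horizontal distance between dropper and place_right below 0.012 m) and z of dropper in the frame of bottle_bar between 0.07 and 0.08 m and angle between each of dropper, pot_a, pot_b's own z axis and vertical below 0.1 rad and linear speed of dropper below 0.02 m/s and distance of each of pot_a, pot_b from where it was at the start of the episode below 0.015 m); the robot touches nothing.
It fails at once if the dropper bottle is tipped by more than 0.6 rad (angle between dropper's own z axis and vertical above 0.6 rad).
It fails at once if a pot is knocked over or off the bar (angle between any of pot_a, pot_b's own z axis and vertical above 0.5 rad or distance of any of pot_a, pot_b from where it was at the start of the episode above 0.03 m).
It also fails if it takes over 43 s, if anything falls off the work surface, if the arm or the gripper's body presses on something with over 40 N, if the wrist force passes 120 N, or if a joint passes its speed limit or range.

## Working session

There is one attempt and no reset: what is moved stays moved. The work goes in short steps, Python scripts to look and compute and a shell command to move; the robot and the scene stay as the last step left them, time stands still between calls to the robot, and variables do not carry over. Pictures are saved under pics/ and viewed, at most 13 in all, crops included, and the job is handed in when it is done.

```bash
mkdir -p pics; cat > h.py <<'E'
import numpy as np,cv2
from scipy.spatial.transform import Rotation as R
from plant import r,optics
def cam(name,st=None):
    c=optics.calibration(name)
    if 'cam_to_world' in c: T=np.array(c['cam_to_world'])
    else:
        T=np.eye(4);T[:3,:3]=R.from_quat(st['eef_rot']).as_matrix();T[:3,3]=st['tool_pos'];T=T@np.array(c['tool_from_camera'])
    f=210/np.tan(np.radians(c['vfov'])/2)
    return c,T,f
def ray(name,u,v,st=None):
    c,T,f=cam(name,st)
    K=np.array([[f,0,c['cx']],[0,f,c['cy']],[0,0,1.]])
    p=cv2.undistortPointsIter(np.array([[[u,v]]],float),K,np.array([c['k1'],0,0,0,0.]),None,None,(3,50,1e-10))[0,0]
    d=T[:3,:3]@np.array([p[0],-p[1],-1]); return T[:3,3],d   # d scaled so depth=t
def at(name,u,v,z,st=None):
    o,d=ray(name,u,v,st); return o+d*(z-o[2])/d[2]
def dep(name,u,v,D,st=None):
    o,d=ray(name,u,v,st); return o+d*D
def tri(a,b):
    (o1,d1),(o2,d2)=a,b
    t=np.linalg.lstsq(np.c_[d1,-d2],o2-o1,rcond=None)[0]
    p,q=o1+d1*t[0],o2+d2*t[1]; return (p+q)/2,np.linalg.norm(p-q)
E
python3 - <<'E'
from h import *
s=r.get_state();print(s['tool_pos'],s['eef_rot'],s['clock'],s['opening'])
for n in('scene','top'):
    p,d=optics.snapshot(n);cv2.imwrite(f'pics/{n}0.png',p);np.save(f'pics/{n}0.npy',d);print(optics.calibration(n))
E
```

```text
[0.18501116 0.5962711  0.21119344] [ 1.49779352e-01  9.88719008e-01 -9.28245745e-04 -8.10395736e-05] 0.0 0.998118790258419
{'vfov': 44.06081520118409, 'cx': 282.0454004547115, 'cy': 219.56617606490556, 'k1': -0.12270461013703665, 'cam_to_world': array([[ 0.79373642,  0.38347278, -0.47215583,  0.02370496],
       [-0.60802082,  0.52205606, -0.59813723, -0.55062706],
       [ 0.01712246,  0.76184388,  0.64753434,  0.70141211],
       [ 0.        ,  0.        ,  0.        ,  1.        ]])}
{'vfov': 45.72931219907039, 'cx': 281.0294505717361, 'cy': 213.93534676069189, 'k1': -0.11261696742632855, 'cam_to_world': array([[ 0.02918698,  0.99299239, -0.1145174 ,  0.34771219],
       [-0.99931698,  0.03158506,  0.01918207,  0.02721319],
       [ 0.02266468,  0.11387932,  0.99323603,  1.18275508],
       [ 0.        ,  0.        ,  0.        ,  1.        ]])}
```

View pics/scene0.png

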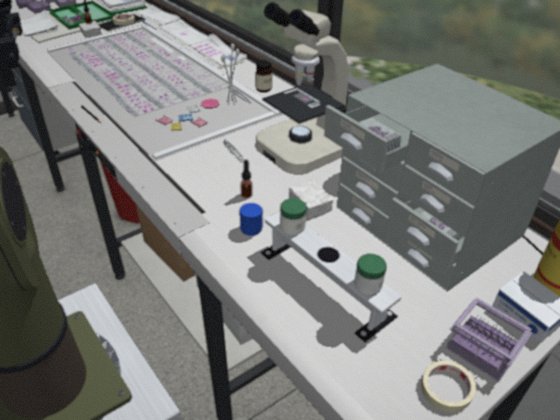

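View pics/top0.png

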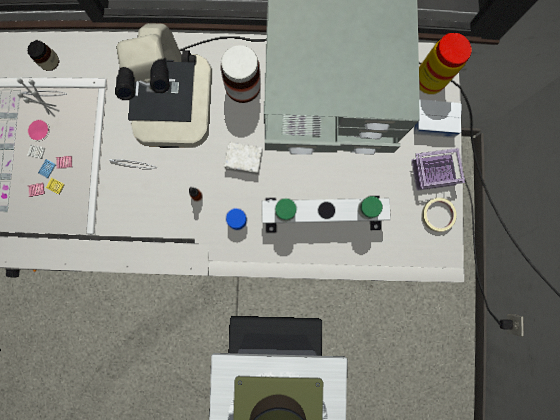

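Candidates in scene: the amber bottle with bulb at (246,182), the dark bottle with a bulb at (87,18) in the far tray, the brown jar at (263,75) and the big brown bottle at top (240,75). The one at scene (246,182) / top (195,194) fits: slim, bulb on top, on the worktop left of the bar. Free disc: middle, scene (328,255) / top (327,210). The blue pot at scene (251,219) / top (236,219) is the look-alike to avoid.

```bash
python3 - <<'E'
import cv2,numpy as np
a=cv2.imread('pics/scene0.png')[150:310,220:410]; b=cv2.imread('pics/top0.png')[170:250,170:410]
a=cv2.resize(a,None,fx=4,fy=4,interpolation=cv2.INTER_CUBIC)[:600]
cv2.imwrite('pics/c1.png',cv2.resize(cv2.imread('pics/scene0.png')[150:300,220:410],None,fx=4,fy=4,interpolation=cv2.INTER_CUBIC))
cv2.imwrite('pics/c2.png',cv2.resize(b[:,:200],None,fx=4,fy=4,interpolation=cv2.INTER_CUBIC))
E
```

```text
(no output)
```

View pics/c1.png

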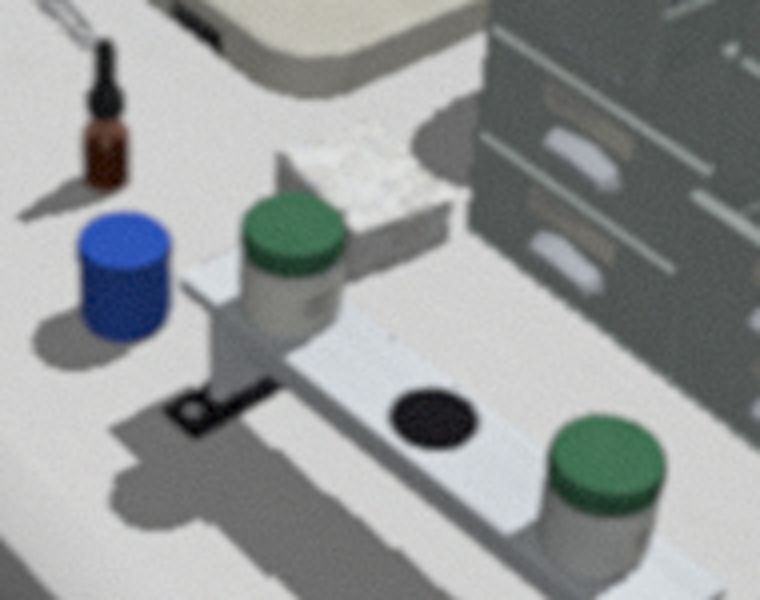

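View pics/c2.png

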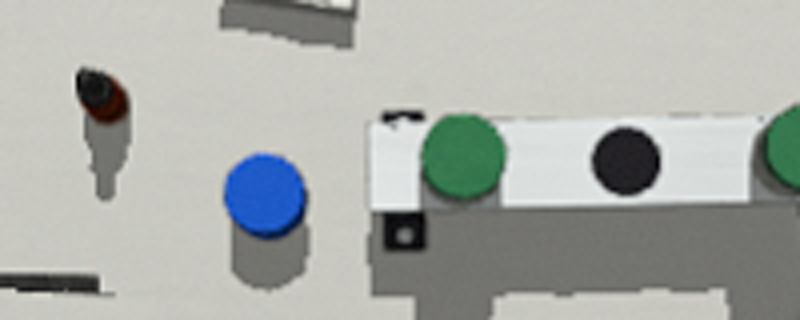

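```bash
python3 - <<'E'
from h import *
ds=np.load('pics/scene0.npy');dt=np.load('pics/top0.npy')
for n,a,b in(('disc',(328.3,254.8),(326.5,210)),('bulb',(246.3,160.8),(192,190)),('blue top',(251.3,211),(236,218)),('potA',(293.3,206),(285.8,208.8)),('potB',(371.7,263.5),(372,207.2))):
    p,e=tri(ray('scene',*a),ray('top',*b));print(n,p.round(4),e.round(4),dep('top',*b,dt[int(b[1]),int(b[0])]).round(4),dep('scene',*a,ds[int(a[1]),int(a[0])]).round(4))
print('body mid @z.015',at('scene',246.5,193,.02),'foot', at('top',198,197,.01))
# bar outline: top-view depth points within 0.065..0.085 height
c,T,f=cam('top');P=[]
for v in range(185,235):
  for u in range(255,400):
    if dt[v,u]>0:
      q=dep('top',u,v,dt[v,u])
      if .068<q[2]<.082:P.append(q)
P=np.array(P);print(len(P),P[:,2].mean(),cv2.minAreaRect(P[:,:2].astype(np.float32)))
# cabinet / other heights near
P=[]
for v in range(130,260,1):
  for u in range(170,420,1):
    if dt[v,u]>0:P.append(dep('top',u,v,dt[v,u]))
P=np.array(P)
for x0 in np.arange(.36,.68,.02):
  print(round(x0,2),[int(1000*max(P[(abs(P[:,0]-x0-.01)<.01)&(abs(P[:,1]-y)<.01)][:,2],default=-1)) for y in np.arange(.30,-.26,-.02)])
E
```

```text
disc [ 0.487  -0.0957  0.0766] 0.001 [ 0.4876 -0.0961  0.0749] [ 0.4885 -0.0935  0.074 ]
bulb [0.5206 0.2043 0.0946] 0.001 [0.5207 0.2051 0.0915] [0.523  0.2071 0.0922]
blue top [0.4657 0.108  0.0498] 0.0 [0.4658 0.108  0.0493] [0.4647 0.1065 0.0513]
potA [ 0.4807 -0.003   0.1275] 0.0001 [ 0.4812 -0.0031  0.1237] [ 0.4803 -0.0034  0.128 ]
potB [ 0.4901 -0.1885  0.1283] 0.0 [ 0.4901 -0.1884  0.1285] [ 0.4914 -0.1875  0.1267]
body mid @z.015 [0.51256087 0.19437172 0.02      ] foot [0.51718236 0.20322813 0.01      ]Traceback (most recent call last):
  File "<stdin>", line 11, in <module>
  File "h.py", line 19, in dep
    o,d=ray(name,u,v,st); return o+d*D
        ~~~^^^^^^^^^^^^^
  File "h.py", line 12, in ray
    c,T,f=cam(name,st)
          ~~~^^^^^^^^^
  File "h.py", line 5, in cam
    c=optics.calibration(name)
ValueError: time passes only in moves, steps and waits
```

```bash
cat >> h.py <<'E'
def target(theta,psi):
    t,p=np.radians([theta,psi]); a=np.array([np.cos(t)*np.cos(p),np.cos(t)*np.sin(p),-np.sin(t)])
    y=np.array([-np.sin(p),np.cos(p),0]); x=np.cross(y,a); return np.c_[x,y,a]
def togo(theta,psi,grip,rot_about_grip=False):
    "remaining turn (tool axes, fraction of pi) and shift in present and in target axes (fraction of 25 mm)"
    s=r.get_state();C=R.from_quat(s['eef_rot']).as_matrix();M=target(theta,psi)
    rv=R.from_matrix(C.T@M).as_rotvec()/np.pi
    d=np.array(grip)+.0187*M[:,2]-s['tool_pos']
    print('turn',rv.round(3),'shift now',(C.T@d/.025).round(2),'shift after',(M.T@d/.025).round(2),'world mm',(d*1e3).round(1),'q',np.round(s['q'],2),'t',round(s['clock'],2),'theta',np.degrees(np.arcsin(-C[2,2])).round(1),'grip',(s['tool_pos']-.0187*C[:,2]).round(4),'F',np.round(s['contact_force'],1))
E
python3 -m pendant '[[-1,-0.69,-0.1,0,0,0],[-1,-0.69,-0.1,0,0,0],[-1,-0.69,-0.1,0,0,0],[-1,-0.69,-0.1,0,0,0],[-1,-0.69,-0.1,0,0,0]]' 0.6
python3 -m pendant '[[-1,-0.69,-0.1,0,0,0],[-1,-0.69,-0.1,0,0,0],[-1,-0.69,-0.1,0,0,0],[-1,-0.69,-0.1,0,0,0],[-1,-0.69,-0.1,0,0,0]]'
python3 -c "
from h import *
togo(40,-40,(.45,.2625,.10))"
```

```text
clock: 0.52
tool_pos: [0.2796, 0.476, 0.2243]
eef_rot: [0.15, 0.989, -0.0, -0.0]
contact_force: [0.5, -0.3, 0.2]
opening: 0.799
finger_force: 0.0
clock: 0.93
tool_pos: [0.3734, 0.3566, 0.2369]
eef_rot: [0.15, 0.989, -0.0, -0.0]
contact_force: [0.6, 0.3, -0.3]
opening: 0.797
finger_force: 0.0
turn [ 0.055 -0.274  0.118] shift now [-4.57 -2.91  5.96] shift after [ 1.13 -0.91  7.92] world mm [  87.6 -103.3 -148.9] q [-0.7   0.52 -0.24  1.86  0.16  0.79  0.25] t 0.93 theta 90.0 grip [0.3734 0.3566 0.2556] F [ 0.6  0.3 -0.3]
```

```bash

python3 -m pendant '[[0,0,0,0.007,-0.034,0.015],[0,0,0,0.007,-0.034,0.015],[0,0,0,0.007,-0.034,0.015],[0,0,0,0.007,-0.034,0.015]]' | tail -4
python3 -c "
from h import *
togo(40,-40,(.45,.2625,.10))"
python3 -m pendant '[[0,0,0,0.007,-0.034,0.015],[0,0,0,0.007,-0.034,0.015],[0,0,0,0.007,-0.034,0.015],[0,0,0,0.007,-0.034,0.015]]' | tail -4
python3 -c "
from h import *
togo(40,-40,(.45,.2625,.10))"
```

```text
eef_rot: [0.241, 0.946, -0.074, 0.205]
contact_force: [-0.4, -0.3, -0.9]
opening: 0.802
finger_force: 0.0
turn [ 0.027 -0.137  0.057] shift now [-2.01 -1.7   7.65] shift after [ 1.16 -0.96  7.95] world mm [  87.  -104.2 -149.9] q [-1.23  0.55  0.13  1.94  0.53  0.8  -0.44] t 1.27 theta 64.8 grip [0.3674 0.362  0.2548] F [-0.4 -0.3 -0.9]
eef_rot: [0.313, 0.851, -0.145, 0.396]
contact_force: [0.3, -0.8, -0.5]
opening: 0.8
finger_force: 0.0
turn [-0.001 -0.    -0.001] shift now [ 1.06 -0.94  8.02] shift after [ 1.07 -0.96  8.02] world mm [  89.1 -106.  -149.4] q [-1.55  0.78  0.35  1.88  0.66  1.01 -0.89] t 1.6 theta 40.1 grip [0.361  0.3685 0.2494] F [ 0.3 -0.8 -0.5]
```

```bash

python3 -m pendant '[[0.21,-0.19,1,0,0,0],[0.21,-0.19,1,0,0,0],[0.21,-0.19,1,0,0,0],[0.21,-0.19,1,0,0,0],[0.21,-0.19,1,0,0,0]]' | tail -4
python3 -m pendant '[[0,0,1,0,0,0],[0,0,1,0,0,0],[0,0,0.5,0,0,0],[0,0,0,0,0,0]]' | tail -4
python3 - <<'E'
from h import *
togo(40,-40,(.45,.2625,.10))
s=r.get_state();p,d=optics.snapshot('wrist');cv2.imwrite('pics/w1.png',p);np.save('pics/w1.npy',d)
import json;json.dump({k:list(map(float,s[k])) for k in('tool_pos','eef_rot')},open('pics/w1.json','w'))
E
```

```text
eef_rot: [0.312, 0.852, -0.145, 0.394]
contact_force: [1.1, 0.2, -0.3]
opening: 0.802
finger_force: 0.0
eef_rot: [0.313, 0.851, -0.148, 0.394]
contact_force: [-0.3, -0.7, -0.2]
opening: 0.801
finger_force: 0.0
turn [-0.003 -0.001 -0.001] shift now [0.02 0.11 0.39] shift after [0.02 0.1  0.39] world mm [ 7.1 -2.6 -6.6] q [-1.43  1.06  0.5   2.1   0.97  0.5  -1.2 ] t 2.35 theta 40.2 grip [0.4431 0.2652 0.1066] F [-0.3 -0.7 -0.2]
```

View pics/w1.png

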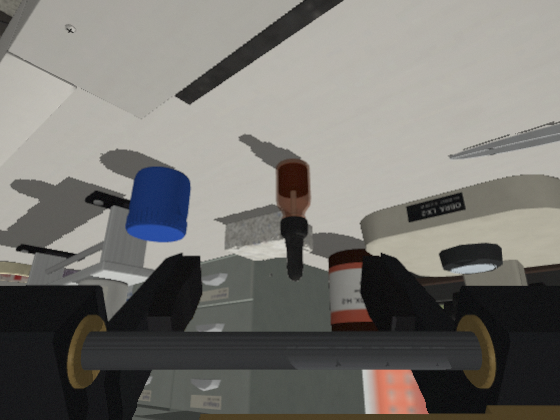

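The wrist picture (upside down) shows the slim amber bottle alone, foot at (293,162), body centre (293,182), bulb tip (295,278); blue pot at (160,205), well to one side.

```bash
python3 - <<'E'
from h import *
import json;s=json.load(open('pics/w1.json'));d=np.load('pics/w1.npy')
for u,v in((293,180),(293,188),(295,240),(295,265)):
    p=dep('wrist',u,v,d[v,u],s);o,_=ray('wrist',u,v,s);print(u,v,p.round(4))
p,e=tri(ray('wrist',295,276,s),ray('top',191.5,189.5));print('bulb top',p,e)
p,e=tri(ray('wrist',295,276,s),ray('scene',246.3,160.8));print('bulb top',p,e)
p,e=tri(ray('wrist',293.3,181,s),ray('scene',246.5,188.5));print('body',p,e)
# along wrist ray directions in plan
o,dr=ray('wrist',293.5,181,s);print('ray plan',o,dr/np.linalg.norm(dr[:2]))
for z in(.0,.015):print(at('wrist',293.5,181,z,s))
togo(40,-40,(.5205,.2035,.023))
E
```

```text
293 180 [0.5129 0.2183 0.0185]
293 188 [0.5126 0.2184 0.0254]
295 240 [0.5185 0.2151 0.0643]
295 265 [0.5188 0.2147 0.0827]
bulb top [0.52357814 0.20831577 0.08849817] 0.0039800807425424715
bulb top [0.52489554 0.21006417 0.08935146] 0.0008950153286088245
body [0.52334041 0.21159658 0.01476512] 0.003674608509604125
ray plan [0.31622278 0.37464781 0.14577304] [ 0.78360059 -0.62126494 -0.50334694]
[ 5.43159369e-01  1.94724835e-01 -2.77555756e-17]
[0.51980767 0.21323885 0.015     ]
turn [-0.002 -0.001 -0.001] shift now [-0.03  0.12  5.24] shift after [-0.    0.08  5.24] world mm [ 78.1 -63.  -84.1] q [-1.43  1.05  0.5   2.1   0.96  0.5  -1.2 ] t 2.4 theta 40.3 grip [0.4426 0.2666 0.1072] F [ 0.5  0.6 -0.3]
```

```bash

python3 -m pendant '[[0,0.1,0.9,0,0,0],[0,0.1,0.9,0,0,0],[0,0.1,0.9,0,0,0],[0,0,0.3,0,0,0],[0,0,0,0,0,0]]' | tail -4
python3 - <<'E'
from h import *
togo(40,-40,(.523,.2085,.023))
p,d=optics.snapshot('wrist');s=r.get_state();cv2.imwrite('pics/w2.png',p)
b,g,rr=[p[...,i].astype(int) for i in range(3)]
m=((rr-b>25)&(rr<170)&(rr-g>20)).astype(np.uint8);m[:90]=0;m[290:]=0;m[:,:200]=0;m[:,360:]=0
n,l,st,c=cv2.connectedComponentsWithStats(m);k=1+np.argmax(st[1:,4]);print(st[k],c[k])
u,v=c[k];q=dep('wrist',u,v,d[int(v),int(u)],s);C=R.from_quat(s['eef_rot']).as_matrix();a=ray('wrist',u,v,s)[1];a[2]=0;a/=np.linalg.norm(a)
print('axis',q,q+.014*a,'in tool',C.T@(q+.014*a-s['tool_pos']))
E
```

```text
eef_rot: [0.313, 0.852, -0.146, 0.394]
contact_force: [-0.0, -0.4, 0.6]
opening: 0.798
finger_force: 0.0
turn [-0.002 -0.002 -0.001] shift now [-0.   -0.    2.22] shift after [ 0.01 -0.02  2.22] world mm [ 32.1 -27.5 -35.8] q [-1.38  1.2   0.61  2.08  1.12  0.31 -1.33] t 2.82 theta 40.3 grip [0.491  0.236  0.0589] F [-0.  -0.4  0.6]
[ 261  183   43   78 2711] [281.39653264 221.11250461]
axis [0.51219886 0.21966198 0.02547843] [0.52288455 0.21061676 0.02547843] in tool [-0.00108511  0.00106412  0.03487189]
```

View pics/w2.png

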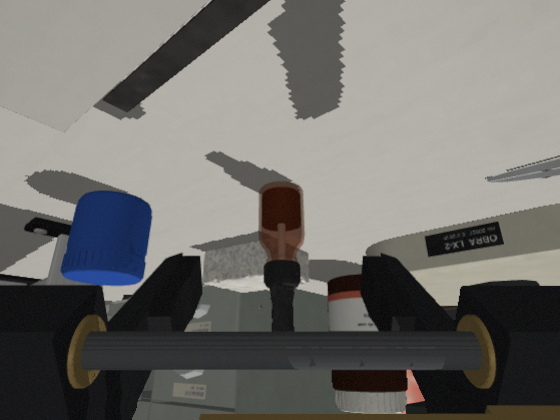

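The bottle stands centred between the open fingers (body centre (281,210)); the blue pot is clear at the left.

```bash

python3 -m pendant '[[0,0.04,0.7,0,0,0],[0,0,0.7,0,0,0],[0,0,0.6,0,0,0],[0,0,0.15,0,0,0],[0,0,0,0,0,0]]' | tail -5
python3 -c "
from h import *
togo(40,-40,(.523,.2105,.024))"
python3 -m pendant '[[0,0,0,0,0,0],[0,0,0,0,0,0],[0,0,0,0,0,0],[0,0,0,0,0,0],[0,0,0,0,0,0]]' -1 15 | tail -5
python3 -m pendant '[[0,0,0,0,0,0],[0,0,0,0,0,0],[0,0,0,0,0,0]]' | tail -5
```

```text
tool_pos: [0.5333, 0.2019, 0.0124]
eef_rot: [0.312, 0.852, -0.145, 0.394]
contact_force: [0.4, 0.7, -0.9]
opening: 0.803
finger_force: 0.0
turn [-0.001 -0.002 -0.001] shift now [-0.01 -0.    0.04] shift after [-0.01 -0.    0.04] world mm [ 0.7 -0.6 -0.4] q [-1.37  1.35  0.76  2.07  1.27  0.11 -1.48] t 3.28 theta 40.3 grip [0.5225 0.2111 0.0245] F [ 0.4  0.7 -0.9]
tool_pos: [0.5335, 0.2018, 0.0126]
eef_rot: [0.313, 0.852, -0.145, 0.394]
contact_force: [0.5, 0.3, -0.0]
opening: 0.445
finger_force: 0.0
tool_pos: [0.5335, 0.2012, 0.0124]
eef_rot: [0.313, 0.852, -0.145, 0.394]
contact_force: [-0.1, -0.5, -0.2]
opening: 0.249
finger_force: 13.5
```

```bash

python3 -m pendant '[[0,0,0,0,0,0],[-0.3,0,-0.25,0,0,0],[-0.6,0,-0.51,0,0,0],[-0.6,0,-0.51,0,0,0],[0,0,0,0,0,0]]' | tail -5
python3 - <<'E'
from h import *
togo(40,-40,(.523,.2105,.144))
p,d=optics.snapshot('wrist');cv2.imwrite('pics/w3.png',p)
E
```

```text
tool_pos: [0.535, 0.2005, 0.0651]
eef_rot: [0.315, 0.851, -0.144, 0.395]
contact_force: [-0.5, 0.5, 0.4]
opening: 0.247
finger_force: 13.4
turn [-0.001 -0.001 -0.003] shift now [-2.01  0.01 -1.77] shift after [-2.02 -0.   -1.76] world mm [-1.   0.8 66.9] q [-1.33  1.19  0.69  2.09  1.22  0.24 -1.35] t 4.37 theta 40.2 grip [0.5241 0.2097 0.0771] F [-0.5  0.5  0.4]
```

View pics/w3.png

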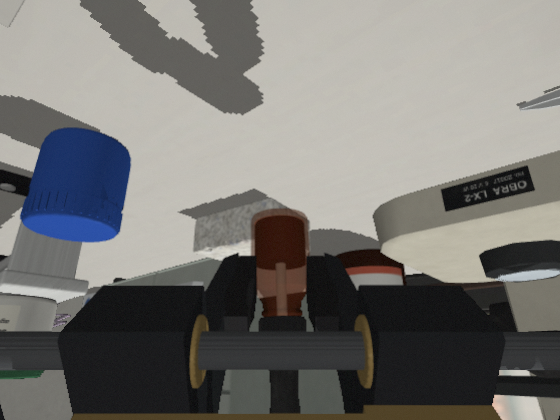

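```bash
python3 - <<'E'
from h import *
s=r.get_state();p,d=optics.snapshot('wrist');C=R.from_quat(s['eef_rot']).as_matrix()
for v in range(206,306,6):
    q=dep('wrist',280,v,d[v,280],s);print(v,q.round(4),(C.T@(q-s['tool_pos'])).round(4))
E
```

```text
206 [ 0.6031  0.1428 -0.0011] [-9.900e-03  1.000e-04  1.102e-01]
212 [0.5121 0.2206 0.0527] [ 0.0267  0.0004 -0.0159]
218 [0.5126 0.2201 0.0553] [ 0.0242  0.0004 -0.017 ]
224 [0.5133 0.2195 0.0578] [ 0.0217  0.0004 -0.0179]
230 [0.5129 0.2199 0.0608] [ 0.0198  0.0004 -0.0203]
236 [0.5134 0.2194 0.0634] [ 0.0174  0.0004 -0.0214]
242 [0.5138 0.2191 0.0659] [ 0.015   0.0004 -0.0227]
248 [0.5143 0.2187 0.0685] [ 0.0127  0.0004 -0.0239]
254 [0.5133 0.2195 0.0715] [ 0.0112  0.0004 -0.0268]
260 [0.5131 0.2197 0.0743] [ 0.0093  0.0004 -0.0287]
266 [0.5141 0.2188 0.0765] [ 0.0067  0.0004 -0.0292]
272 [0.5134 0.2194 0.0793] [ 0.0052  0.0004 -0.0318]
278 [0.5141 0.2189 0.0817] [ 0.0028  0.0004 -0.0327]
284 [0.5146 0.2184 0.0841] [ 0.0005  0.0004 -0.0336]
290 [0.5153 0.2179 0.0865] [-0.0018  0.0004 -0.0345]
296 [0.5175 0.2159 0.0885] [-0.0052  0.0004 -0.0336]
302 [0.5176 0.2158 0.0909] [-0.0072  0.0004 -0.0351]
```

```bash

python3 -m pendant '[[-0.766,0,-0.643,0,0,0],[-0.766,0,-0.643,0,0,0],[-0.766,0,-0.643,0,0,0],[-0.766,0,-0.643,0,0,0],[0,0,0,0,0,0]]' | tail -5
python3 -m pendant '[[0,0,0,-0.027,0,-0.0227],[0,0,0,-0.027,0,-0.0227],[0,0,0,-0.027,0,-0.0227],[0,0,0,-0.027,0,-0.0227]]' | tail -5
python3 -c "
from h import *
togo(40,3,(.487,-.0955,.18))"
```

```text
tool_pos: [0.5354, 0.2007, 0.1645]
eef_rot: [0.314, 0.851, -0.144, 0.395]
contact_force: [-0.1, 0.4, -0.3]
opening: 0.246
finger_force: 13.4
tool_pos: [0.5436, 0.1974, 0.1669]
eef_rot: [0.223, 0.872, -0.11, 0.422]
contact_force: [1.1, -0.3, -1.4]
opening: 0.247
finger_force: 13.4
turn [-0.138  0.009 -0.111] shift now [ -2.58 -11.05   3.25] shift after [  1.45 -11.58  -1.79] world mm [ -42.3 -292.1    1.1] q [-1.31  0.96  0.66  2.24  1.82  0.37 -1.67] t 5.22 theta 38.3 grip [0.5308 0.2045 0.1785] F [ 1.1 -0.3 -1.4]
```

```bash

python3 -m pendant '[[0,0,0,-0.023,0.0015,-0.0185],[0,0,0,-0.023,0.0015,-0.0185],[0,0,0,-0.023,0.0015,-0.0185],[0,0,0,-0.023,0.0015,-0.0185],[0,0,0,-0.023,0.0015,-0.0185]]' | tail -5
python3 -m pendant '[[0,0,0,-0.023,0.0015,-0.0185],[0,0,0,0,0,0]]' | tail -5
python3 -c "
from h import *
togo(40,3,(.487,-.0955,.18))"
```

```text
tool_pos: [0.5426, 0.1953, 0.1668]
eef_rot: [0.026, 0.906, -0.014, 0.423]
contact_force: [0.9, -0.8, -1.0]
opening: 0.251
finger_force: 13.4
tool_pos: [0.5432, 0.1899, 0.1621]
eef_rot: [0.006, 0.909, -0.005, 0.416]
contact_force: [-0.0, -0.3, -0.4]
opening: 0.244
finger_force: 13.4
turn [-0.017 -0.004 -0.013] shift now [  0.84 -11.41  -1.27] shift after [  1.28 -11.28  -1.89] world mm [ -41.9 -284.7    5.9] q [-0.8   0.84  0.1   2.55  2.55  1.01 -1.83] t 5.8 theta 40.8 grip [0.5291 0.1902 0.1743] F [-0.  -0.3 -0.4]
```

```bash
cat > fit.py <<'E'
from h import *
from scipy.optimize import least_squares
D=[((.185,.5964,.211+.0187),90,0,1.566),((.3734,.3566,.2556),90,0,1.86),((.361,.3685,.2494),40.1,-40,1.88),((.443,.265,.1066),40.2,-40,2.10),((.491,.236,.0589),40.3,-40,2.08),((.5225,.2111,.0245),40.3,-40,2.07),((.5241,.2097,.0771),40.2,-40,2.09),((.5291,.1902,.1743),40.8,-.7,2.55),((.3674,.362,.2548),64.8,-29,1.94)]
def dist2(p,g,t,ps):
    W=np.array(g)-(p[0])*target(t,ps)[:,2]-np.array([p[4],p[5],p[1]]);return W@W
f=lambda p:[(dist2(p,g,t,ps)-(p[2]**2+p[3]**2+2*p[2]*p[3]*np.cos(q)))*2+0*q for g,t,ps,q in D]+[(p[2]-p[3])*.02,p[4]*.1,p[5]*.1]
o=least_squares(f,[.3,.33,.4,.4,0,0]);p=o.x;print(p.round(3),np.round(o.fun,4))
def q4(g,t,ps):return np.arccos(np.clip((dist2(p,g,t,ps)-p[2]**2-p[3]**2)/2/p[2]/p[3],-1,1))
for t in(30,35,40,45,50,55):print(t,[(ps,q4((.487,-.0955,.10),t,ps).round(2),q4((.487,-.0955,.15),t,ps).round(2)) for ps in(-10,-3,3,10,20,30,45,60,80,180,-90)])
E
python3 fit.py
```

```text
[ 0.319  0.313  0.334  0.615 -0.02  -0.031] [ 0.0008  0.0032  0.0064 -0.0012 -0.0041 -0.0004  0.0024  0.0029 -0.01
 -0.0056 -0.002  -0.0031]
30 [(-10, np.float64(3.14), np.float64(3.14)), (-3, np.float64(3.14), np.float64(3.14)), (3, np.float64(3.14), np.float64(3.14)), (10, np.float64(3.14), np.float64(3.14)), (20, np.float64(2.92), np.float64(2.95)), (30, np.float64(2.72), np.float64(2.73)), (45, np.float64(2.47), np.float64(2.48)), (60, np.float64(2.25), np.float64(2.26)), (80, np.float64(1.98), np.float64(1.99)), (180, np.float64(1.25), np.float64(1.25)), (-90, np.float64(2.04), np.float64(2.04))]
35 [(-10, np.float64(3.14), np.float64(3.14)), (-3, np.float64(3.14), np.float64(3.14)), (3, np.float64(3.14), np.float64(3.14)), (10, np.float64(3.14), np.float64(3.14)), (20, np.float64(2.88), np.float64(2.88)), (30, np.float64(2.7), np.float64(2.71)), (45, np.float64(2.47), np.float64(2.48)), (60, np.float64(2.26), np.float64(2.27)), (80, np.float64(2.0), np.float64(2.0)), (180, np.float64(1.31), np.float64(1.31)), (-90, np.float64(2.06), np.float64(2.06))]
40 [(-10, np.float64(3.14)
[... 1135 characters left out ...]
64(2.6), np.float64(2.57)), (45, np.float64(2.44), np.float64(2.42)), (60, np.float64(2.28), np.float64(2.26)), (80, np.float64(2.07), np.float64(2.05)), (180, np.float64(1.52), np.float64(1.5)), (-90, np.float64(2.11), np.float64(2.1))]
55 [(-10, np.float64(2.75), np.float64(2.7)), (-3, np.float64(2.75), np.float64(2.7)), (3, np.float64(2.73), np.float64(2.69)), (10, np.float64(2.7), np.float64(2.66)), (20, np.float64(2.63), np.float64(2.6)), (30, np.float64(2.55), np.float64(2.52)), (45, np.float64(2.42), np.float64(2.39)), (60, np.float64(2.27), np.float64(2.25)), (80, np.float64(2.08), np.float64(2.06)), (180, np.float64(1.59), np.float64(1.57)), (-90, np.float64(2.12), np.float64(2.1))]
```

```bash

python3 -m pendant '[[0,0,0,0.027,0,0.0227],[0,0,0,0.027,0,0.0227],[0,0,0,0.027,0,0.0227],[0,0,0,0.027,0,0.0227],[0,0,0,0.027,0,0.0227]]' | tail -5
python3 -m pendant '[[0,0,0,0.027,0,0.0227],[0,0,0,0.027,0,0.0227],[0,0,0,0.027,0,0.0227],[0,0,0,0,0,0]]' | tail -5
python3 -c "
from h import *
togo(40.3,-60,(.523,.2105,.0245))"
```

```text
tool_pos: [0.5448, 0.1965, 0.1657]
eef_rot: [0.228, 0.877, -0.11, 0.409]
contact_force: [0.2, -2.0, -0.8]
opening: 0.248
finger_force: 13.4
tool_pos: [0.5497, 0.1941, 0.1685]
eef_rot: [0.324, 0.842, -0.156, 0.402]
contact_force: [1.8, 0.9, -0.3]
opening: 0.249
finger_force: 13.4
turn [0.076 0.008 0.064] shift now [ 5.29 -0.39  3.38] shift after [ 5.11 -0.6   3.63] world mm [ -19.6    4.1 -156.1] q [-1.19  0.91  0.46  2.05  1.12  0.6  -1.1 ] t 6.55 theta 38.9 grip [0.5389 0.2039 0.1802] F [ 1.8  0.9 -0.3]
```

```bash

python3 -m pendant '[[0,0,0,0.025,0.0027,0.0213],[0,0,0,0.025,0.0027,0.0213],[0,0,0,0.025,0.0027,0.0213],[0,0,0,0,0,0]]' | tail -5
python3 -m pendant '[[0.85,-0.1,0.6,0,0,0],[0.85,-0.1,0.6,0,0,0],[0.85,-0.1,0.6,0,0,0],[0.85,-0.1,0.6,0,0,0],[0,0,0,0,0,0]]' | tail -5
python3 -c "
from h import *
togo(40.3,-60,(.523,.2105,.0245))"
```

```text
tool_pos: [0.5521, 0.1905, 0.1697]
eef_rot: [0.453, 0.785, -0.21, 0.366]
contact_force: [0.8, 1.0, -0.4]
opening: 0.249
finger_force: 13.4
tool_pos: [0.5313, 0.1907, 0.0611]
eef_rot: [0.448, 0.788, -0.215, 0.363]
contact_force: [-0.5, -0.3, -1.4]
opening: 0.243
finger_force: 13.4
turn [-0.001  0.001  0.005] shift now [1.67 0.13 1.04] shift after [1.67 0.11 1.04] world mm [ -1.2   7.4 -48.7] q [-1.1   1.11  0.36  1.83  0.76  0.74 -1.04] t 7.3 theta 40.1 grip [0.5242 0.2031 0.0731] F [-0.5 -0.3 -1.4]
```

```bash

python3 -m pendant '[[0.5,0.05,0.31,0,0,0.0015],[0.5,0.05,0.31,0,0,0.0015],[0.5,0,0.31,0,0,0.0015],[0,0,0,0,0,0],[0,0,0,0,0,0]]' | tail -5
python3 -c "
from h import *
togo(40.3,-60,(.523,.2105,.0245))"
python3 -m pendant '[[0.07,0,0.05,0,0,0],[0.06,0,0.05,0,0,0],[0,0,0,0,0,0]]' | tail -5
python3 -c "
from h import *
togo(40.3,-60,(.523,.2105,.0245))"

```

```text
tool_pos: [0.5333, 0.1972, 0.0231]
eef_rot: [0.456, 0.783, -0.21, 0.366]
contact_force: [1.5, -0.8, 0.2]
opening: 0.246
finger_force: 13.4
turn [-0.001  0.001 -0.002] shift now [ 0.39 -0.09  0.2 ] shift after [ 0.39 -0.09  0.2 ] world mm [ -3.2   1.  -10.7] q [-1.1   1.18  0.36  1.8   0.76  0.71 -1.09] t 7.72 theta 40.1 grip [0.5262 0.2096 0.0351] F [ 1.5 -0.8  0.2]
tool_pos: [0.5334, 0.1975, 0.0185]
eef_rot: [0.458, 0.783, -0.21, 0.365]
contact_force: [-1.3, -0.0, 0.4]
opening: 0.25
finger_force: 13.4
turn [-0.001  0.001 -0.003] shift now [ 0.24 -0.1   0.09] shift after [ 0.24 -0.1   0.09] world mm [-3.3  0.6 -6.1] q [-1.1   1.19  0.36  1.8   0.75  0.71 -1.1 ] t 7.97 theta 40.2 grip [0.5263 0.2099 0.0306] F [-1.3 -0.   0.4]
```

```bash

python3 -m pendant '[[0.09,0,0.07,0,0,0],[0.07,0,0.065,0,0,0],[0,0,0,0,0,0],[0,0,0,0,0,0]]' | tail -5
python3 -m pendant '[[0,0,0,0,0,0],[0,0,0,0,0,0],[0,0,0,0,0,0],[0,0,0,0,0,0]]' 0.1 | tail -5
python3 -c "
from h import *
togo(49,-60,(.526,.2098,.0245))"

```

```text
tool_pos: [0.5331, 0.1975, 0.0125]
eef_rot: [0.458, 0.783, -0.211, 0.365]
contact_force: [-0.0, 0.2, -0.8]
opening: 0.245
finger_force: 13.4
tool_pos: [0.5331, 0.1974, 0.0127]
eef_rot: [0.458, 0.783, -0.211, 0.365]
contact_force: [-0.6, 0.3, 1.1]
opening: 0.525
finger_force: 0.0
turn [-0.001  0.049 -0.003] shift now [ 0.12  0.   -0.  ] shift after [0.12 0.   0.02] world mm [-0.9  1.8 -2.3] q [-1.1   1.2   0.36  1.79  0.75  0.7  -1.1 ] t 8.63 theta 40.2 grip [0.526  0.2098 0.0248] F [-0.6  0.3  1.1]
```

```bash

python3 -m pendant '[[0,0,0,0,0.025,-0.0015],[0.12,0,0.02,0,0.025,-0.0015],[0,0,0,0,0,0],[0,0,0,0,0,0]]' | tail -5
python3 - <<'E'
from h import *
togo(49,-60,(.526,.2098,.0245))
s=r.get_state();p,d=optics.snapshot('wrist');cv2.imwrite('pics/w4.png',p);C=R.from_quat(s['eef_rot']).as_matrix()
for v in range(180,300,8):
    q=dep('wrist',280,v,d[v,280],s);print(v,q.round(4),(C.T@(q-s['tool_pos'])).round(4))
E
```

```text
tool_pos: [0.5328, 0.1979, 0.0111]
eef_rot: [0.47, 0.81, -0.176, 0.302]
contact_force: [-0.2, -0.1, -0.5]
opening: 0.549
finger_force: 0.0
turn [-0.001 -0.001 -0.001] shift now [ 0.06  0.   -0.02] shift after [ 0.06  0.   -0.02] world mm [-0.6  1.3 -0.7] q [-1.01  1.11  0.3   1.84  0.76  0.6  -1.04] t 8.97 theta 49.1 grip [0.5267 0.2085 0.0252] F [-0.2 -0.1 -0.5]
180 [ 0.5107  0.2371 -0.0016] [ 0.0423  0.0003 -0.0199]
188 [ 0.513   0.2331 -0.0006] [ 0.0382  0.0003 -0.0176]
196 [ 0.5165  0.2269 -0.0012] [ 0.0332  0.0003 -0.0125]
204 [ 0.5195  0.2216 -0.0008] [ 0.0283  0.0003 -0.0088]
212 [0.5194 0.2218 0.0037] [ 0.0256  0.0003 -0.0124]
220 [0.5199 0.221  0.0074] [ 0.0225  0.0003 -0.0146]
228 [0.5196 0.2215 0.0118] [ 0.02    0.0003 -0.0183]
236 [0.5196 0.2215 0.0158] [ 0.0174  0.0003 -0.0212]
244 [0.5196 0.2215 0.0197] [ 0.0148  0.0003 -0.0242]
252 [0.5196 0.2215 0.0235] [ 0.0123  0.0003 -0.0271]
260 [0.5191 0.2225 0.0277] [ 0.0104  0.0003 -0.031 ]
268 [0.5191 0.2226 0.0313] [ 0.0081  0.0003 -0.0338]
276 [0.5199 0.2212 0.0342] [ 0.005   0.0003 -0.0349]
284 [0.5208 0.2194 0.0369] [ 0.0017  0.0003 -0.0357]
292 [0.5224 0.2167 0.0393] [-0.0022  0.0003 -0.0354]
```

View pics/w4.png

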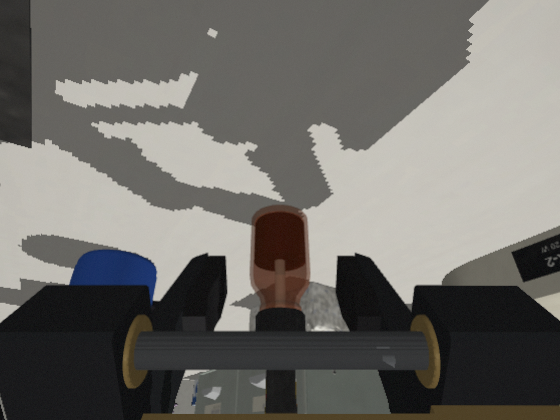

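Bottle stands upright, centred between fingers (body centre (280,245)); regripping at the steeper tilt.

```bash

python3 -m pendant '[[0,0,0,0,0,0],[0,0,0,0,0,0],[0,0,0,0,0,0],[0,0,0,0,0,0],[0,0,0,0,0,0]]' -1 15 | tail -5
python3 -m pendant '[[0,0,0,0,0,0],[-0.3,0,-0.35,0,0,0],[-0.656,0,-0.755,0,0,0],[-0.656,0,-0.755,0,0,0],[-0.656,0,-0.755,0,0,0]]' | tail -5
python3 -m pendant '[[-0.656,0,-0.755,0,0,0],[-0.656,0,-0.755,0,0,0],[-0.656,0,-0.755,0,0,0],[-0.3,0,-0.35,0,0,0],[0,0,0,0,0,0]]' | tail -5
python3 -c "
from h import *
togo(49.1,-87,(.487,-.1015,.2))"
```

```text
tool_pos: [0.5318, 0.1994, 0.0096]
eef_rot: [0.469, 0.812, -0.176, 0.301]
contact_force: [-0.9, 0.5, -1.0]
opening: 0.265
finger_force: 13.7
tool_pos: [0.5323, 0.1985, 0.0983]
eef_rot: [0.469, 0.811, -0.176, 0.301]
contact_force: [0.2, 0.6, -0.2]
opening: 0.257
finger_force: 13.7
tool_pos: [0.5339, 0.1991, 0.186]
eef_rot: [0.47, 0.811, -0.174, 0.302]
contact_force: [-0.0, -0.8, -0.7]
opening: 0.261
finger_force: 13.7
turn [ 0.098 -0.001  0.112] shift now [-7.54 -7.83  6.48] shift after [-9.37 -2.5   8.12] world mm [-4.630e+01 -3.129e+02 -2.000e-01] q [-0.98  0.8   0.25  1.82  0.68  0.87 -0.8 ] t 10.27 theta 49.2 grip [0.5278 0.2097 0.2002] F [-0.  -0.8 -0.7]
```

```bash

python3 -m pendant '[[-0.72,-0.75,0.62,0,0,0],[-0.72,-0.75,0.62,0,0,0],[-0.72,-0.75,0.62,0,0,0],[-0.72,-0.75,0.62,0,0,0],[-0.72,-0.75,0.62,0,0,0]]' | tail -5
python3 -m pendant '[[0,0,0,0.0196,0,0.0224],[0,0,0,0.0196,0,0.0224],[0,0,0,0.0196,0,0.0224],[0,0,0,0.0196,0,0.0224],[0,0,0,0.0196,0,0.0224]]' | tail -5
python3 -m pendant '[[0,0,0,0,0,0]]' | tail -5
python3 - <<'E'
from h import *
togo(49.1,-87,(.487,-.1015,.2))
s=r.get_state();p,d=optics.snapshot('wrist');cv2.imwrite('pics/w5.png',p);np.save('pics/w5.npy',d)
import json;json.dump({k:list(map(float,s[k])) for k in('tool_pos','eef_rot')},open('pics/w5.json','w'))
E
```

```text
tool_pos: [0.5094, 0.048, 0.1825]
eef_rot: [0.469, 0.812, -0.176, 0.3]
contact_force: [2.3, 0.2, -1.1]
opening: 0.264
finger_force: 13.7
tool_pos: [0.5097, 0.0498, 0.1822]
eef_rot: [0.645, 0.68, -0.244, 0.251]
contact_force: [-0.5, -0.5, -1.5]
opening: 0.258
finger_force: 13.7
tool_pos: [0.5125, 0.0492, 0.1823]
eef_rot: [0.645, 0.679, -0.242, 0.252]
contact_force: [1.0, -0.0, -0.3]
opening: 0.263
finger_force: 13.7
turn [-0.001  0.     0.   ] shift now [-4.97 -1.32  4.13] shift after [-4.97 -1.34  4.12] world mm [ -24.9 -163.     3.5] q [-0.77  0.81  0.31  1.84  0.51  0.93 -0.85] t 11.18 theta 49.1 grip [0.512  0.0615 0.1965] F [ 1.  -0.  -0.3]
```

View pics/w5.png

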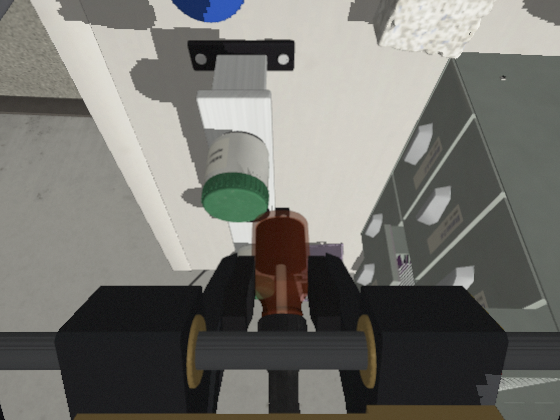

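```bash
cat > cloud.py <<'E'
from h import *
import json
def cloud(name,p,d,s=None):
    c,T,f=cam(name,s);K=np.array([[f,0,c['cx']],[0,f,c['cy']],[0,0,1.]])
    v,u=np.nonzero(d>0);uv=np.c_[u,v].astype(float)[:,None]
    n=cv2.undistortPointsIter(uv,K,np.array([c['k1'],0,0,0,0.]),None,None,(3,50,1e-10))[:,0]
    D=d[v,u][:,None];P=np.c_[n[:,0],-n[:,1],-np.ones(len(n))]*D
    return P@T[:3,:3].T+T[:3,3],p[v,u].astype(int)
def green(P,c):
    m=(c[:,1]-c[:,2]>25)&(c[:,1]-c[:,0]>10)&(P[:,2]>.11)&(P[:,2]<.15)
    return P[m]
E
python3 - <<'E'
from cloud import *
s=json.load(open('pics/w5.json'))
for n,f,st in(('wrist','w5',s),('top','top0',None),('scene','scene0',None)):
    P,c=cloud(n,cv2.imread(f'pics/{f}.png'),np.load(f'pics/{f}.npy'),st)
    g=green(P,c)
    for lo,hi in((-.05,.05),(-.25,-.14)):
        q=g[(g[:,1]>lo)&(g[:,1]<hi)&(abs(g[:,0]-.485)<.05)]
        if len(q)>20:
            zt=np.percentile(q[:,2],80);t=q[q[:,2]>zt-.005]
            print(n,len(t),'ztop',zt.round(4),'circle',np.round(cv2.minEnclosingCircle(t[:,:2].astype(np.float32))[0],4),t[:,:2].mean(0).round(4))
    b=P[(abs(P[:,2]-.075)<.006)&(abs(P[:,0]-.485)<.06)&(P[:,1]<.08)&(P[:,1]>-.27)&(c.min(1)>110)]
    if len(b): print(n,'bar',len(b),b[:,2].mean().round(4),cv2.minAreaRect(b[:,:2].astype(np.float32)))
    k=P[(c.max(1)<60)&(abs(P[:,2]-.075)<.01)&(abs(P[:,0]-.485)<.03)&(abs(P[:,1]+.095)<.035)]
    if len(k):print(n,'disc',len(k),k.mean(0).round(4))
E
```

```text
wrist 2055 ztop 0.1259 circle [0.4828 0.0013] [0.4829 0.0049]
wrist bar 4197 0.0737 ((0.4871651828289032, -0.06646299362182617), (0.05085926130414009, 0.23840737342834473), 3.0629658699035645)
wrist disc 8 [ 0.5022 -0.0949  0.0744]
top 327 ztop 0.1287 circle [ 0.4816 -0.0024] [ 0.4816 -0.0027]
top 306 ztop 0.1293 circle [ 0.4918 -0.187 ] [ 0.4921 -0.1873]
top bar 1726 0.0753 ((0.4887355864048004, -0.0960729569196701), (0.050724342465400696, 0.28948959708213806), 3.0748000144958496)
top disc 203 [ 0.4878 -0.0953  0.0758]
scene 338 ztop 0.1284 circle [ 0.4817 -0.0025] [ 0.4796 -0.0037]
scene 480 ztop 0.128 circle [ 0.4912 -0.1887] [ 0.4894 -0.189 ]
scene bar 2173 0.0755 ((0.48758235573768616, -0.09429822862148285), (0.052719928324222565, 0.29014086723327637), 2.990121364593506)
scene disc 211 [ 0.4873 -0.0937  0.0759]
```

```bash
python3 - <<'E'
from cloud import *
s=json.load(open('pics/w5.json'));d=np.load('pics/w5.npy')
C=R.from_quat(s['eef_rot']).as_matrix();g=np.array(s['tool_pos'])-.0187*C[:,2];a=C[:2,2]/np.linalg.norm(C[:2,2])
for v in(206,210,214,218,226,236,246,256,266):
    q=dep('wrist',281,v,d[v,281],s);q[:2]+=.014*a;print(v,(q-g).round(4))
togo(49.1,-87,(.488,-.0995,.19))
E
```

```text
206 [ 0.0139 -0.2757 -0.1964]
210 [ 0.0004 -0.0006 -0.0239]
214 [ 0.0003  0.0007 -0.0209]
218 [ 0.0004 -0.     -0.0192]
226 [ 0.0004 -0.0001 -0.0151]
236 [ 0.0004 -0.0004 -0.0102]
246 [ 0.0005 -0.0011 -0.0056]
256 [ 0.0004  0.0007 -0.0001]
266 [ 0.0005 -0.0011  0.0038]
turn [-0.001  0.     0.002] shift now [-4.63 -1.25  4.38] shift after [-4.64 -1.24  4.37] world mm [ -22.7 -160.6   -6.6] q [-0.77  0.81  0.31  1.84  0.51  0.93 -0.85] t 11.23 theta 49.0 grip [0.5108 0.0611 0.1965] F [ 0.1  0.1 -0.7]
```

```bash

python3 -m pendant '[[-0.77,-0.21,0.73,0,0,0],[-0.77,-0.21,0.73,0,0,0],[-0.77,-0.21,0.73,0,0,0],[-0.77,-0.21,0.73,0,0,0],[-0.77,-0.21,0.73,0,0,0]]' | tail -5
python3 -m pendant '[[-0.77,-0.21,0.73,0,0,0],[0,0,0,0,0,0],[0,0,0,0,0,0]]' | tail -5
python3 -c "
from h import *
togo(49.1,-87,(.488,-.0995,.0995))"
```

```text
tool_pos: [0.4896, -0.0852, 0.1772]
eef_rot: [0.642, 0.682, -0.243, 0.251]
contact_force: [-0.3, -0.5, -0.5]
opening: 0.263
finger_force: 13.7
tool_pos: [0.4854, -0.1125, 0.1765]
eef_rot: [0.643, 0.681, -0.244, 0.251]
contact_force: [0.4, 1.0, -0.4]
opening: 0.261
finger_force: 13.7
turn [-0.002  0.     0.002] shift now [2.41 0.16 2.74] shift after [2.41 0.13 2.74] world mm [  3.3   0.8 -91.2] q [-0.6   0.78  0.44  2.09  0.73  0.61 -0.86] t 11.9 theta 49.0 grip [ 0.4848 -0.1003  0.1907] F [ 0.4  1.  -0.4]
```

Descend most of the way, then check with fixed cameras.

```bash

python3 -m pendant '[[0.52,0.03,0.6,0,0,0],[0.52,0.03,0.6,0,0,0],[0.5,0.03,0.57,0,0,0],[0.3,0.03,0.34,0,0,0],[0,0,0,0,0,0]]' | tail -5
python3 -m pendant '[[0,0,0,0,0,0]]' | tail -5
python3 - <<'E'
from cloud import *
togo(49.1,-87,(.488,-.0995,.0995))
for n in('scene','top'):
    p,d=optics.snapshot(n);cv2.imwrite(f'pics/{n}1.png',p)
    P,c=cloud(n,p,d);g=green(P,c)
    for lo,hi in((-.05,.05),(-.25,-.14)):
        q=g[(g[:,1]>lo)&(g[:,1]<hi)&(abs(g[:,0]-.485)<.05)]
        if len(q)>20: print(n,len(q),np.round(cv2.minEnclosingCircle(q[:,:2].astype(np.float32))[0],4))
p=cv2.imread('pics/scene1.png');cv2.imwrite('pics/c3.png',cv2.resize(p[170:320,240:430],None,fx=4,fy=4,interpolation=cv2.INTER_CUBIC))
E
```

```text
tool_pos: [0.4892, -0.1085, 0.1039]
eef_rot: [0.642, 0.683, -0.243, 0.251]
contact_force: [-0.3, -0.0, -0.5]
opening: 0.261
finger_force: 13.7
tool_pos: [0.4903, -0.1094, 0.106]
eef_rot: [0.642, 0.682, -0.242, 0.252]
contact_force: [-0.4, -0.5, -0.3]
opening: 0.259
finger_force: 13.7
turn [-0.001 -0.     0.003] shift now [ 0.47 -0.07  0.68] shift after [ 0.47 -0.07  0.68] world mm [ -1.7  -2.3 -20.6] q [-0.61  0.94  0.47  2.11  0.78  0.46 -0.98] t 12.4 theta 49.1 grip [ 0.4897 -0.0972  0.1201] F [-0.4 -0.5 -0.3]
scene 116 [ 0.4733 -0.013 ]
scene 540 [ 0.4906 -0.1879]
top 343 [ 0.4919 -0.1881]
```

View pics/c3.png

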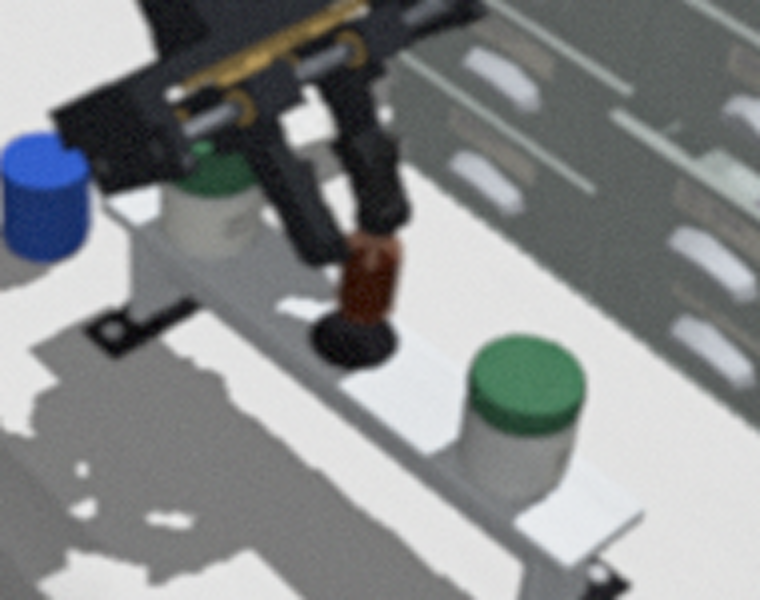

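The crop shows the bottle hanging upright over the disc (disc at (355,340), foot at (367,318)), pots A and B untouched. Lowering.

```bash

python3 -m pendant '[[0.15,-0.03,0.2,0,0,0],[0.13,-0.03,0.2,0,0,0],[0.1,0,0.17,0,0,0],[0,0,0,0,0,0],[0,0,0,0,0,0]]' | tail -5
python3 -c "
from h import *
togo(49.1,-87,(.488,-.0995,.0995))"
```

```text
tool_pos: [0.4886, -0.1133, 0.0895]
eef_rot: [0.644, 0.681, -0.243, 0.252]
contact_force: [-0.2, 0.2, -0.7]
opening: 0.261
finger_force: 13.7
turn [-0.001  0.     0.002] shift now [0.16 0.   0.08] shift after [0.16 0.   0.08] world mm [-0.   1.6 -4.1] q [-0.62  0.98  0.49  2.12  0.8   0.41 -1.02] t 12.92 theta 49.0 grip [ 0.4881 -0.1011  0.1036] F [-0.2  0.2 -0.7]
```

```bash

python3 -m pendant '[[0.1,0,0.04,0,0,0],[0.04,0,0.03,0,0,0],[0,0,0,0,0,0],[0,0,0,0,0,0]]' | tail -5
python3 -c "
from h import *
togo(49.1,-87,(.488,-.0995,.0995))"
python3 -m pendant '[[0.02,0,0.02,0,0,0],[0,0,0,0,0,0],[0,0,0,0,0,0]]' | tail -5
python3 - <<'E'
from cloud import *
togo(49.1,-87,(.488,-.0995,.0995))
s=r.get_state();p,d=optics.snapshot('wrist')
C=R.from_quat(s['eef_rot']).as_matrix();g=np.array(s['tool_pos'])-.0187*C[:,2];a=C[:2,2]/np.linalg.norm(C[:2,2])
for v in(190,196,202,206,210,214,218):
    q=dep('wrist',281,v,d[v,281],s);print(v,p[v,281],q.round(4))
cv2.imwrite('pics/w6.png',p)
p,d=optics.snapshot('scene');cv2.imwrite('pics/c4.png',cv2.resize(p[170:320,240:430],None,fx=4,fy=4,interpolation=cv2.INTER_CUBIC))
E
```

```text
tool_pos: [0.4888, -0.1116, 0.0861]
eef_rot: [0.644, 0.681, -0.242, 0.252]
contact_force: [0.2, 0.5, -0.7]
opening: 0.262
finger_force: 13.7
turn [-0.001  0.     0.002] shift now [ 0.01 -0.01  0.03] shift after [ 0.01 -0.01  0.03] world mm [-0.2 -0.2 -0.7] q [-0.62  0.99  0.49  2.12  0.8   0.41 -1.02] t 13.25 theta 49.1 grip [ 0.4882 -0.0993  0.1002] F [ 0.2  0.5 -0.7]
tool_pos: [0.4887, -0.1116, 0.0854]
eef_rot: [0.644, 0.681, -0.242, 0.252]
contact_force: [0.2, 0.5, -0.8]
opening: 0.259
finger_force: 13.7
turn [-0.001  0.     0.001] shift now [-0.   -0.    0.01] shift after [-0.   -0.    0.01] world mm [-0.1 -0.2 -0. ] q [-0.62  0.99  0.49  2.12  0.8   0.41 -1.02] t 13.5 theta 49.1 grip [ 0.4881 -0.0993  0.0995] F [ 0.2  0.5 -0.8]
190 [101 138  85] [0.4832 0.0031 0.1251]
196 [101 139  85] [0.4833 0.0014 0.1253]
202 [102 140  85] [ 0.4834 -0.0006  0.1255]
206 [ 98 137  84] [ 0.4834 -0.0014  0.1259]
210 [ 99 137  84] [ 0.4835 -0.0027  0.126 ]
214 [53 73 45] [ 0.4837 -0.0052  0.1255]
218 [55 74 47] [ 0.4837 -0.0069  0.1254]
```

View pics/c4.png

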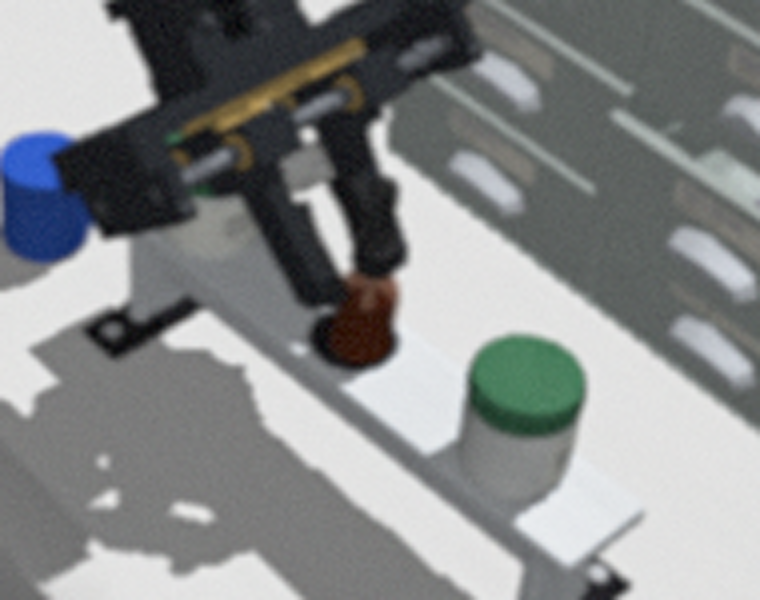

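The foot (362,346) sits within the disc (355,340), ~5 mm off as intended. Lower till contact.

```bash

for i in 1; do python3 -m pendant '[[0.02,0,0.024,0,0,0],[0,0,0,0,0,0]]' | grep -E "pos|force"; python3 -m pendant '[[0.02,0,0.024,0,0,0],[0,0,0,0,0,0]]' | grep -E "pos|force"; done
```

```text
tool_pos: [0.4887, -0.1116, 0.0845]
contact_force: [0.1, -0.8, -0.7]
finger_force: 13.7
tool_pos: [0.4887, -0.1121, 0.0844]
contact_force: [-0.6, 1.0, 3.7]
finger_force: 14.5
```

```bash

python3 -m pendant '[[0,0,0,0,0,0],[0,0,0,0,0,0],[0,0,0,0,0,0],[0,0,0,0,0,0],[0,0,0,0,0,0]]' 0.1 | tail -3
python3 -m pendant '[[0,0,-0.4,0,0,0],[0,0,-0.4,0,0,0],[0,0,-0.4,0,0,0],[0,0,-0.5,0,0,0],[0,0,-0.5,0,0,0]]' | tail -6
python3 -m pendant '[[0,0,-0.6,0,0,0],[0,0,-0.7,0,0,0],[0,0,-0.7,0,0,0],[0,0,-0.7,0,0,0],[0,0,-0.7,0,0,0]]' | tail -6
python3 -m pendant '[[0,0,-0.8,0,0,0],[0,0,-0.8,0,0,0],[0,0,-0.8,0,0,0],[0,0,-0.8,0,0,0],[0,0,0,0,0,0]]' | tail -6
python3 - <<'E'
from cloud import *
for n in('scene','top'):
    p,d=optics.snapshot(n);cv2.imwrite(f'pics/{n}2.png',p);P,c=cloud(n,p,d);g=green(P,c)
    for lo,hi in((-.05,.05),(-.25,-.14)):
        q=g[(g[:,1]>lo)&(g[:,1]<hi)&(abs(g[:,0]-.485)<.05)]
        if len(q)>20: print(n,len(q),np.round(cv2.minEnclosingCircle(q[:,:2].astype(np.float32))[0],4))
    for lo,hi in((.08,.105),(.12,.135),(.135,.15),(.15,.175)):
        k=P[(P[:,2]>lo)&(P[:,2]<hi)&(abs(P[:,0]-.488)<.04)&(abs(P[:,1]+.1)<.04)]
        if len(k):print(n,lo,len(k),k.mean(0).round(4))
    x=p[170:290,270:400] if n=='scene' else p[170:250,250:400]
    cv2.imwrite(f'pics/{n}2c.png',cv2.resize(x,None,fx=4,fy=4,interpolation=cv2.INTER_CUBIC))
E
```

```text
contact_force: [0.6, -0.6, -0.8]
opening: 0.545
finger_force: 0.0
clock: 14.77
tool_pos: [0.4826, -0.0768, 0.1253]
eef_rot: [0.644, 0.68, -0.246, 0.25]
contact_force: [-0.1, -0.5, -0.4]
opening: 0.551
finger_force: 0.0
clock: 15.18
tool_pos: [0.484, -0.0196, 0.1902]
eef_rot: [0.644, 0.681, -0.242, 0.252]
contact_force: [1.1, -0.6, 1.2]
opening: 0.549
finger_force: 0.0
clock: 15.6
tool_pos: [0.4834, 0.0356, 0.2513]
eef_rot: [0.643, 0.682, -0.239, 0.252]
contact_force: [1.2, 0.5, -0.5]
opening: 0.549
finger_force: 0.0
scene 397 [ 0.4815 -0.0021]
scene 527 [ 0.4913 -0.1879]
scene 0.08 171 [ 0.4786 -0.106   0.0923]
scene 0.12 75 [ 0.4824 -0.1048  0.1286]
scene 0.135 82 [ 0.4835 -0.1021  0.141 ]
scene 0.15 79 [ 0.4848 -0.1022  0.1611]
top 355 [ 0.4823 -0.0028]
top 340 [ 0.4924 -0.1876]
top 0.08 27 [ 0.4841 -0.0975  0.0894]
top 0.12 24 [ 0.4864 -0.0971  0.1313]
top 0.135 31 [ 0.4852 -0.098   0.139 ]
top 0.15 31 [ 0.4881 -0.0994  0.1647]
```

View pics/scene2c.png

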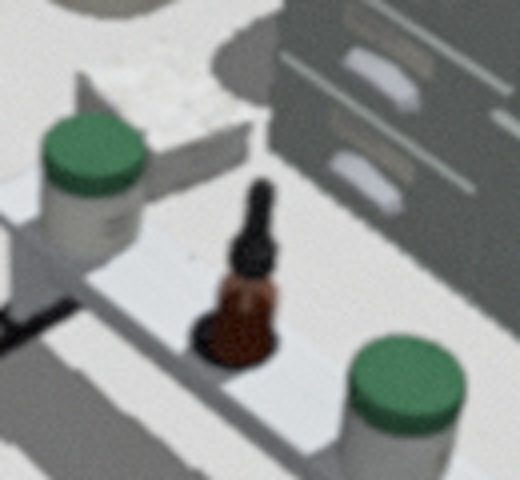

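```bash
python3 - <<'E'
from h import *
# scene pixels: bulb tip (crop 261,183), foot centre (crop 244,349); offset 270,170
b=at('scene',270+261/4,170+186/4,.165);f=at('scene',270+244/4,170+349/4,.0755);d=at('scene',270+236/4,170+340/4,.0755)
print('bulb',b,'foot',f,'disc',d)
c=optics.calibration('scene')
E
python3 - <<'E'
import cv2
cv2.imwrite('pics/t2.png',cv2.imread('pics/top2c.png'))
E
```

```text
bulb [ 0.48870896 -0.09991993  0.165     ] foot [ 0.48713001 -0.1019785   0.0755    ] disc [ 0.48802727 -0.09573836  0.0755    ]
```

View pics/t2.png

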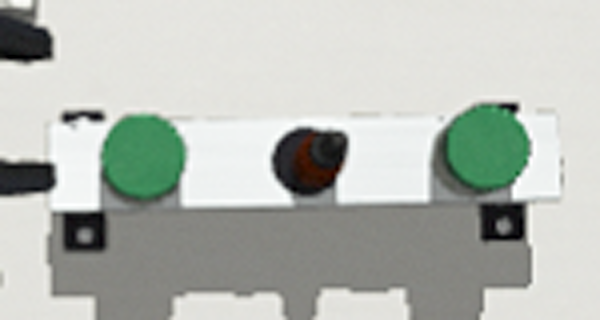

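The bottle stands upright (about 0.03 rad), with its foot about 6 mm from the disc centre. Both pots are where they were and the gripper is clear.

```bash
python3 -c "
from plant import r
print(r.finish_job())"
```

```text
the job is handed in; nothing more can be done
None
```

The dropper bottle is standing released on the free middle disc, upright and about 6 mm off its centre by the last camera pictures, with both pots where they were; the job is handed in, and no verdict came back.

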